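Reload the sensor card into its rack

TASK

Lift the upright sensor card out of its storage stand by its top bar and stand it on the open lead-in of the card rack, handle end towards you, and let go there, because the rack's roof leaves no room for a hand above the card. Then take it anew at its handle end and push or slide it along the guides until it is fully home, its front panel against the rack's front posts. Keep the card upright throughout and leave the solder reel, the mug and the pliers where they are.

Things in the scene. Friction and masses are not known exactly. Their poses are not given: they have to be found in the camera images.
- card_center (a point): Centre of the sensor card, an upright dark green board in an aluminium frame, 120 mm long (x, from panel to leading end), 70 mm tall (z), about 200 g; this point is 35 mm above its underside, 60 mm from either end. It balances when held above this point or up to 20 mm ahead. At the start it stands in the stand, its panel (-x) end between the cheeks.
- card_handle (a point): Centre of the black handle, a rib on the outer face of the card's front panel: 20 mm long (x, away from the panel), 12 mm thick (y), 28 mm high (z). It lies 74 mm behind (-x) and 11 mm above card_center; its rear face is 10 mm behind this point. Axes as the card's.
- rack_home (a point): Where card_center lies, with the same axes, when the card is home in the fixed rack; 41 mm above the desk. +x is the direction of insertion. The mouth (aluminium front posts that stop the panel) is 60 mm behind (-x). Inside, the card runs between a lower guide (slot 28 mm wide, 10 mm high) and an upper one (16 mm wide) under a solid roof, top 50 mm above this point, 82 mm wide.
- rack_mouth (a point): Middle of the rack's mouth, on its floor, 6 mm above the desk; axes as rack_home. An open lead-in runs 150 mm from here towards -x: a flat floor between two black rails 10 mm high, 40 mm apart, narrowing to the 28 mm slot over the last 35 mm. A card whose leading end is 20 to 30 mm before the mouth stands freely on it.
- card_stand: Fixed grey stand, origin on the desk under its middle, base 170 x 85 mm, 6 mm thick; x runs along the card it holds, whose middle is over this origin. At its -x end (x -82 to -22 mm) two cheeks 50 mm apart rise to 68 mm and shut in the panel end; two ribs 12 mm high flank the sled at the +x end. The card lifts straight up.
- solder_reel: Loose solder reel lying near the work, 86 x 62 x 35 mm, origin at its underside; leave alone.
- orange_mug: Loose orange mug, 69 x 90 x 68 mm, origin at its underside; leave alone.
- pliers: Loose pliers with yellow grips lying flat, 50 x 102 x 11 mm, origin at the underside; leave alone.
- sensor_card: The card as a whole; origin in the middle of its underside, 35 mm below card_center, same axes. Along the bottom runs a flat sled foot 24 mm wide, 8 mm high. The front panel (4 mm thick, 40 mm wide, 18 to 72 mm above the underside) closes the -x end: inner face 60 mm, outer face 64 mm behind the origin.
- card_bar (a point): Middle of the card's top bar, 10 mm thick (y), 12 mm high, 120 mm long (x); this point is at mid-height of the bar, 29 mm straight above card_center. Just below the bar the card is thinner; thick components (up to 20 mm, y) begin 28 mm below this point.
Mind the look-alikes: they are no part of the job. What is shaped like the sensor_card but blue is not meant.

How it is judged:
On the way:
1. the card stands upright on the rack's lead-in, handle end towards the robot, at least 30 mm short of home, and the fingers have let it go (angle between the x axis of rack_home and the x axis of card_center, either way round below 0.2 rad and angle between card_center's own z axis and vertical below 0.1 rad and x of card_center in the frame of rack_home between -0.215 and -0.03 m and y of card_center in the frame of rack_home between -0.012 and 0.012 m and z of card_center in the frame of rack_home between -0.005 and 0.005 m and x of card_handle in the frame of rack_home below -0.1 m and contact force between the fingers and sensor_card below 0.1 N), for 0.2 s.
At the end, for the whole second after the job is handed in: The card stands at rest in the rack, panel against the front posts: card_center within 4 mm of rack_home along the insertion direction, 6 mm sideways, 4 mm in height, handle outward, within 0.06 rad of the guides' direction and of upright, and released (x of card_center in the frame of rack_home between -0.004 and 0.004 m and angle between the x axis of rack_home and the x axis of card_center, either way round below 0.06 rad and angle between card_center's own z axis and vertical below 0.06 rad and y of card_center in the frame of rack_home between -0.006 and 0.006 m and z of card_center in the frame of rack_home between -0.004 and 0.004 m and x of card_handle in the frame of rack_home below 0 m and linear speed of sensor_card below 0.01 m/s); the robot touches nothing.
It fails at once if the card tips over (more than 0.5 rad from upright) (angle between card_center's own z axis and vertical above 0.5 rad).
It fails at once if the solder reel moved by more than 30 mm (distance of solder_reel from where it was at the start of the episode above 0.03 m).
It fails at once if the orange mug moved by more than 30 mm (distance of orange_mug from where it was at the start of the episode above 0.03 m).
It fails at once if the pliers moved by more than 30 mm (distance of pliers from where it was at the start of the episode above 0.03 m).
It also fails if it takes over 48 s, if anything falls off the work surface, if the arm or the gripper's body presses on something with over 40 N, if the wrist force passes 120 N, or if a joint passes its speed limit or range.

ROBOT

A 6-joint arm with a two-finger parallel gripper is mounted at the origin on a cart in front of the work surface, level with it; the furniture and walls round the work are solid. World frame = base frame: x ahead of the robot, y to its left, z up, the work surface at z = 0. Lengths are in m, angles in rad, forces in N, time in s.
With the tool pointing down it reaches from about 0.425 to 1.125 m from the base axis. Payload 14.9 kg.
Tool frame: the origin (TCP) lies at the very end of the fingers, on their centre line; the grasp point (between the pads) lies behind it (env.grip_point_offset is the z of the grasp point in the tool frame, in m); z points along the fingers, x is the direction in which the jaws open and shut, and the axes are right-handed (so a half turn about z gives the same grasp; the last joint's range is limited). The gripper opens to 91 mm and grips with 3 to 60 N. Pads are 32 mm wide; open, the fingers measure 118 mm over their backs; the gripper's body (76 mm by 178 mm) begins 60 mm behind the grasp point.
Start: joints at [1.29, 0.379, 1.734, -0, 1.028, -0.033], TCP at [0.172, 0.679, 0.186] pointing down, gripper open.
Joint ranges: [-2.77, 2.77], [-0.74, 2.19], [0, 2.66], [-1.06, 4.2], [0.31, 2.87], [-3.08, 3.08]. Speed limits (rad/s): [1.89, 1.89, 2.39, 3.14, 3.14, 3.14].

INTERFACE

Orientations are given as [roll, pitch, yaw] about the fixed x, y, z axes, in that order (R = Rz(yaw) Ry(pitch) Rx(roll)).
In Python, from plant import env gives the robot as it stands.
- The arm moves only by the tool step_arm, never from a script. Its argument "commands" is one flat list of numbers, 5 for each row, row after row: the closure, from -1 (fully open) to 1 (shut), then the shift along the tool's x, y, z in cm, then the turn about the tool's z in degrees. In form: [hand, dx, dy, dz, yaw, hand, dx, dy, dz, yaw, ...]. A call has 1 to 20 rows; each row shifts and turns the commanded pose from where the row before left it, along the tool's axes as they then stand; what a row does not reach is not made up. A row lasts 1/8 s, in which the tool goes at most 62.5 mm and 10.7 degrees, less where a joint would pass 70% of its speed; a pose out of reach is approached as far as the arm can. A call is refused whole if a number of a shift passes 6.25 or a number of a turn 10.7, either way. A call with a gripper value outside its range is refused whole. The fingers move at their own pace and stop on an object; "squeeze" is the grip in N (left out, the last holds). Time passes only in rows, so rows that do not move let the fingers close. It gives the time, the measured TCP pose, the force and the opening at its end, in the units of the state.
- env.state(): the state, without advancing time (a new reading comes with each control period).
- env.grab_frame(name): name is "scene" or "side" or "wrist"; returns (picture, depth): 480x640x3 uint8, red, green, blue; 480x640 float32, m along the optical axis (not along the pixel's ray), 0 where there is no reading.
- env.camera_params(name): a dict with "vertical_fov" (degrees; the focal length in pixels is half the picture's height over the tangent of half this angle, whatever the lens; pixels are square), "cx", "cy" (the principal point, pixels), "cam_to_world" (4x4, takes a point from camera to world coordinates); the wrist camera has in their place "mount" (4x4, takes a point from camera to tool coordinates, whose origin is the TCP and whose axes are the tool frame's). Camera axes: x right, y up, looking along -z (the intrinsics and any distortion apply to the point x, -y, -z); pixel columns grow to the right and rows downward; lengths in m; the calibration is good to about 2 mm. A picture is of the moment at which its call begins: read the wrist's pose just before it. camera_params takes no time and is no camera call.
- env.sign_off(): hands the job in, once; it reports no verdict.
Trained networks look in the newest picture that a camera, given by its name, has taken for a name from the list of things; names that differ only in an ending like _2 or _b are one class to them, and where a whole thing is asked for, a point or a joint stands for the part that bears it (a point fixed in the world has none). Each returns a list of dicts, best first, with "score" (0 to 1); they miss things now and then, are a little off and sometimes report something else, mostly with a low value. They report only what shows in the picture. A call takes as long as a camera call. They do not tell look-alikes from the thing itself.
- env.find_in(query, camera): "xyz" ([x, y, z] in m, in the coordinates of the camera as it stood for that picture, good to about 4 mm: the middle of the surface that is visible of it).
- env.outline_of(query, camera): "region" (480x640 bool, what is visible of it).
- env.spot_point(query, camera): "xyz" ([x, y, z] in m, in the coordinates of the camera as it stood for that picture, good to about 4 mm: a listed point, or the origin of a listed thing).
The state is a dict: "time_s": time; "joint_positions": joint angles; "qd": joint speeds; "tau": joint torques, N m; "position": TCP position; "tcp_rot": TCP orientation; "contact_force": force on the tool from outside, world axes, zero at the start; "wrist_torque": the same for the moment, N m; "grip_width": finger opening in m.
Only numpy, scipy, OpenCV 4.12 (cv2) and the standard library are available. Lean on these libraries where they do the work, as an engineer would, in place of code of your own. Each camera call takes 0.05 s, during which the arm holds its last target. There are 200 camera calls.

## Working session

There is one attempt and no reset: what is moved stays moved. The work goes in short steps, Python scripts to look and compute and a tool call to move; the robot and the scene stay as the last step left them, time stands still between calls to the robot, and variables do not carry over. Pictures are saved under pics/ and viewed, about 8 in all and at most 12, crops included, and the job is handed in when it is done.

Besides the shell and the picture viewer there is one more tool, called as name(argument=value, ...), one argument or row to a line, values as JSON. step_arm: Moves the arm, as the interface text tells. Its arguments: {"type":"object","properties":{"commands":{"type":"array","items":{"type":"number"}},"squeeze":{"type":"number"}},"required":["commands"]}

```bash
mkdir -p pics; cat > h.py <<'E'
import numpy as np, cv2
from scipy.spatial.transform import Rotation as R
from plant import env
def T_tool():
    s=env.state(); T=np.eye(4); T[:3,:3]=R.from_euler('xyz',s['tcp_rot']).as_matrix(); T[:3,3]=s['position']; return T
def c2w(cam):
    p=env.camera_params(cam)
    return np.array(p['cam_to_world']) if 'cam_to_world' in p else T_tool()@np.array(p['mount'])
def w(M,x): return (M@np.r_[x,1])[:3]
def cloud(cam,depth,M):
    p=env.camera_params(cam); f=240/np.tan(np.radians(p['vertical_fov'])/2)
    v,u=np.mgrid[:480,:640]; P=np.stack([(u-p['cx'])/f*depth,-(v-p['cy'])/f*depth,-depth],-1)
    return P@M[:3,:3].T+M[:3,3]
def pix(cam,M,X):
    p=env.camera_params(cam); f=240/np.tan(np.radians(p['vertical_fov'])/2)
    q=np.linalg.inv(M)@np.r_[X,1]; return p['cx']-f*q[0]/q[2], p['cy']+f*q[1]/q[2]
def save(n,im): cv2.imwrite(f'pics/{n}.png',im[...,::-1])
E
python3 - <<'E'
from h import *
np.set_printoptions(precision=4,suppress=True)
print(env.state(),env.grip_point_offset)
for c in ['scene','side']:
    im,d=env.grab_frame(c); save(c+'0',im); M=c2w(c); print(c,{k:v for k,v in env.camera_params(c).items() if k!='cam_to_world'})
    np.savez(c+'0',d=d,im=im)
    for q in ['card_center','card_handle','card_bar','rack_home','rack_mouth','card_stand','solder_reel','orange_mug','pliers']:
        print(q,[(round(r['score'],2),w(M,r['xyz'])) for r in env.spot_point(q,c)[:3]])
print(env.state()['time_s'])
E
```

```text
{'time_s': 0.0, 'joint_positions': array([ 1.2897,  0.3794,  1.7348,  0.    ,  1.0285, -0.0333]), 'qd': array([-0.0014, -0.0007,  0.0003,  0.0002,  0.0004,  0.0011]), 'tau': array([  0.0005, -76.3734, -43.4376,   0.0651,   0.0423,  -0.0001]), 'position': array([0.1716, 0.6782, 0.1852]), 'tcp_rot': array([-3.1415,  0.0011,  1.323 ]), 'contact_force': array([ 0.1946,  0.2427, -0.1485]), 'wrist_torque': array([ 0.0042,  0.0438, -0.08  ]), 'grip_width': 0.09116646156708869} -0.0188
scene {'vertical_fov': 53.32872227192859, 'cx': 323.2877134792581, 'cy': 233.7929935921701}
card_center [(0.64, array([ 0.6082, -0.1021,  0.0387])), (0.59, array([ 0.3967, -0.1089,  0.0316]))]
card_handle [(0.9, array([ 0.3211, -0.1042,  0.0449])), (0.65, array([ 0.5352, -0.0897,  0.0544]))]
card_bar [(0.94, array([ 0.3917, -0.1134,  0.0671])), (0.8, array([ 0.6108, -0.0998,  0.0682]))]
rack_home [(0.73, array([0.6427, 0.3461, 0.0429]))]
rack_mouth [(0.67, array([0.5821, 0.3411, 0.0063]))]
card_stand [(0.82, array([ 0.6045, -0.0983,  0.0019]))]
solder_reel [(0.63, array([ 0.7698,  0.1649, -0.0017])), (0.15, ar
[... 332 characters left out ...]
0.81, array([ 0.6108, -0.1029,  0.0382])), (0.66, array([ 0.3977, -0.1132,  0.0315])), (0.38, array([0.5874, 0.3384, 0.0034]))]
card_handle [(0.88, array([ 0.3223, -0.1041,  0.0444])), (0.78, array([ 0.5345, -0.0945,  0.0497]))]
card_bar [(0.82, array([ 0.3917, -0.1146,  0.0658])), (0.79, array([ 0.6088, -0.1029,  0.0713])), (0.67, array([ 0.606 , -0.1028, -0.0024]))]
rack_home [(0.68, array([0.6513, 0.3457, 0.0371]))]
rack_mouth [(0.59, array([ 0.591 ,  0.3393, -0.0003]))]
card_stand [(0.88, array([ 0.6091, -0.1044, -0.0039]))]
solder_reel [(0.62, array([ 0.7678,  0.1614, -0.0008]))]
orange_mug [(0.74, array([0.7719, 0.0343, 0.0052]))]
pliers [(0.63, array([ 0.6492,  0.109 , -0.0016]))]
1.0
```

View pics/scene0.png

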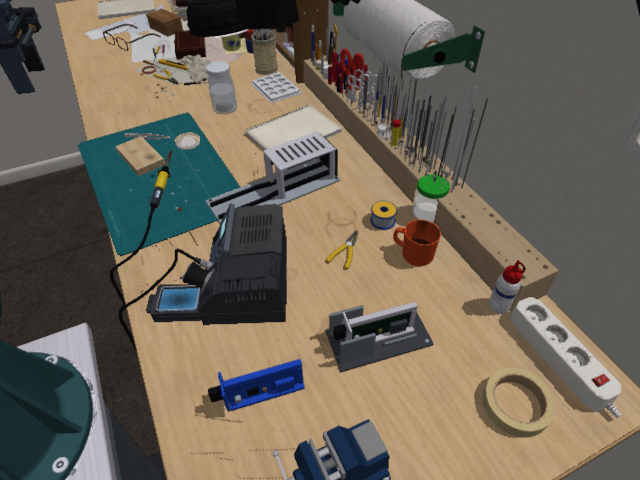

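View pics/side0.png

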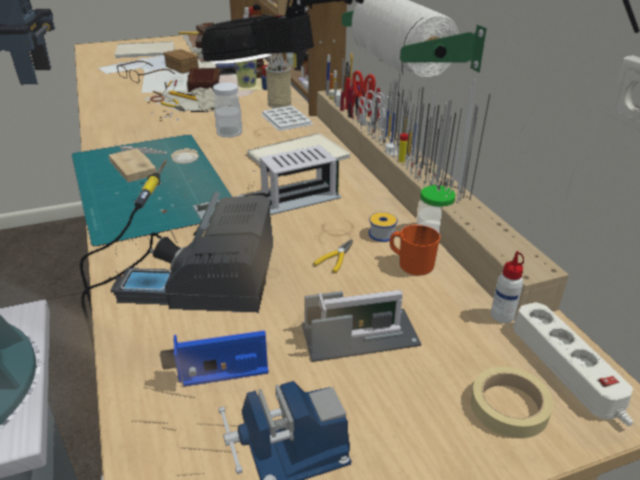

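The scene view shows the green card in its stand (370,330), the blue look-alike (260,385), the rack (290,165), the reel (384,213), the mug (420,242), the pliers (343,248), and the soldering station (230,260) between stand and rack. The side view agrees. Next I'll get the yaws and heights from depth.

```bash
python3 - <<'E'
from h import *
np.set_printoptions(precision=4,suppress=True)
for c in ['scene','side']:
    z=np.load(c+'0.npz'); d=z['d']; M=c2w(c); P=cloud(c,d,M); ok=d>0
    def sel(x0,x1,y0,y1,z0,z1): 
        m=ok&(P[...,0]>x0)&(P[...,0]<x1)&(P[...,1]>y0)&(P[...,1]<y1)&(P[...,2]>z0)&(P[...,2]<z1); return P[m]
    t=sel(.52,.70,-.17,-.03,.0725,.085)
    print(c,'bar',len(t)); r=cv2.minAreaRect((t[:,:2]*1000).astype(np.float32)); print(r, np.median(t[:,2]))
    q=sel(.54,.80,.25,.45,.084,.1); print('roof',len(q),cv2.minAreaRect((q[:,:2]*1000).astype(np.float32)),np.median(q[:,2]))
    q=sel(.38,.60,.25,.40,.012,.022); print('rails',len(q),cv2.minAreaRect((q[:,:2]*1000).astype(np.float32)))
    q=sel(.25,.9,-.05,.27,.02,.6)
    H,xe,ye=np.histogram2d(q[:,0],q[:,1],bins=[13,8],range=[[.25,.9],[-.05,.27]])
    from scipy.stats import binned_statistic_2d as b
    print(b(q[:,0],q[:,1],q[:,2],'max',bins=[13,8],range=[[.25,.9],[-.05,.27]])[0].round(2))
E
```

```text
scene bar 495
((606.1077880859375, -94.79570770263672), (38.18179702758789, 124.9727554321289), 88.66285705566406) 0.075795867885729
roof 1489 ((661.0621948242188, 348.0657958984375), (148.90579223632812, 86.93721008300781), 6.196916103363037) 0.09110932026694141
rails 397 ((519.7420654296875, 340.08465576171875), (160.3528594970703, 82.26158905029297), 0.5835650563240051)
[[ nan  nan  nan 0.03 0.03 0.03  nan  nan]
 [ nan  nan 0.07 0.11 0.11 0.07 0.07  nan]
 [ nan 0.1  0.1  0.11 0.11 0.06 0.02  nan]
 [ nan 0.11 0.11 0.11 0.12 0.12 0.12 0.05]
 [ nan 0.11 0.11 0.11 0.11 0.11 0.12  nan]
 [ nan  nan 0.1  0.11 0.11 0.11 0.11  nan]
 [ nan  nan  nan  nan  nan 0.05  nan  nan]
 [ nan  nan  nan  nan  nan  nan  nan  nan]
 [ nan  nan  nan  nan  nan  nan  nan  nan]
 [ nan 0.07 0.07 0.05 0.04 0.04  nan  nan]
 [ nan 0.07 0.07  nan 0.04 0.35  nan  nan]
 [0.07 0.07 0.07 0.09 0.09 0.35 0.39 0.39]
 [0.08 0.08 0.08 0.31 0.24 0.36 0.39 0.39]]
side bar 470
((602.6527709960938, -110.36341094970703), (40.72349548339844, 124.54619598388672), 73.69099426269531) 0.07470593218876481
roof 1267 ((656.871337890625, 344.6018371582031), (144.691162109375, 87.4831314086914), 6.150378227233887) 0.08939616819876095
rails 140 ((528.8938598632812, 356.111083984375), (76.67118072509766, 166.2188720703125), 72.91742706298828)
[[ nan  nan  nan 0.03 0.03 0.03  nan  nan]
 [ nan  nan 0.06 0.11 0.03 0.07 0.07  nan]
 [ nan 0.1  0.1  0.11 0.11 0.06  nan  nan]
 [ nan 0.11 0.11 0.11 0.12 0.11 0.11  nan]
 [ nan 0.11 0.11 0.11 0.11 0.11 0.11  nan]
 [ nan  nan 0.1  0.11 0.11 0.11 0.11  nan]
 [ nan  nan  nan  nan  nan  nan  nan  nan]
 [ nan  nan  nan  nan  nan  nan  nan  nan]
 [ nan  nan  nan  nan  nan  nan  nan  nan]
 [ nan 0.07 0.07 0.05 0.04 0.04  nan  nan]
 [ nan 0.07 0.07  nan 0.04 0.35  nan  nan]
 [0.07 0.07 0.07 0.09 0.09 0.35 0.39 0.39]
 [0.08 0.08 0.08 0.31 0.24 0.36 0.39 0.39]]
```

step_arm(
  commands=[-1,0,0,-3,0,-1,-2.5,4,-0.8,0,-1,-2.5,4,-0.8,0,-1,-2.5,4,-0.8,0,-1,-2.5,4,-0.8,0,-1,-2.5,4,-0.8,0,-1,-2.5,4,-0.8,0,-1,-2.5,4,-0.8,0,-1,-2.5,4,-0.8,0,-1,-2.5,4,-0.8,0,-1,-2.5,4,-0.8,0,-1,0,0,0,0,-1,0,0,0,0,-1,0,0,0,0],
  squeeze=20,
)

```text
time_s: 2.75
position: [0.4974, 0.3388, 0.2956]
tcp_rot: [-3.141, 0.0, 1.324]
contact_force: [0.6, -0.5, 0.0]
grip_width: 0.0915
```

```bash
python3 - <<'E'
from h import *
np.set_printoptions(precision=4,suppress=True)
s=env.state(); print(s['time_s'],s['position'],s['tcp_rot']); M=c2w('wrist'); print(env.camera_params('wrist'))
im,d=env.grab_frame('wrist'); save('w1',im); np.savez('w1',im=im,d=d,M=M)
for q in ['rack_home','rack_mouth']: print(q,[(round(r['score'],2),w(M,r['xyz'])) for r in env.spot_point(q,'wrist')[:3]])
E
```

```text
2.75 [0.4974 0.3388 0.2956] [-3.1412  0.0002  1.324 ]
{'vertical_fov': 61.88095045397645, 'cx': 322.05753644971384, 'cy': 245.1124805006243, 'mount': array([[ 1.    , -0.    ,  0.0005, -0.    ],
       [ 0.0001, -0.972 , -0.2348, -0.0656],
       [ 0.0005,  0.2348, -0.972 , -0.1984],
       [ 0.    ,  0.    ,  0.    ,  1.    ]])}
rack_home []
rack_mouth [(0.71, array([0.5861, 0.343 , 0.0071]))]
```

View pics/w1.png

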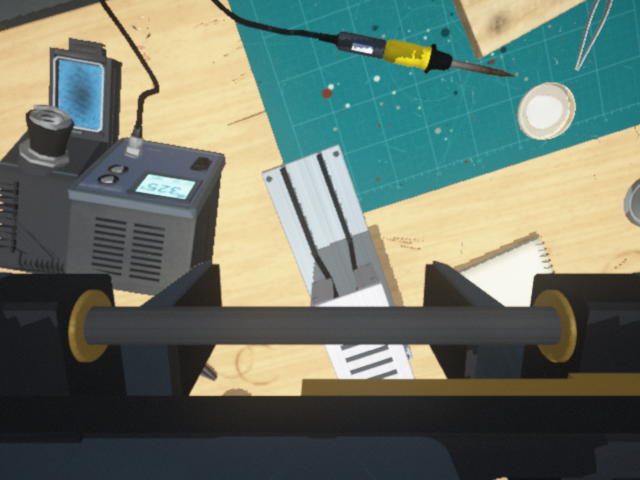

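The wrist view shows the lead-in, with its left rail from (285,170) to (330,290) and right rail from (322,155) to (352,268). The mouth posts are near (340,290). The soldering station is at left, clear of the rack. I'll fit the rails and move to the card.

```bash
python3 - <<'E'
from h import *
np.set_printoptions(precision=4,suppress=True)
z=np.load('w1.npz'); im,d,M=z['im'],z['d'],z['M']; P=cloud('wrist',d,M)
reg=np.zeros((480,640),bool); reg[145:300,260:372]=1
m=reg&(d>0)&(im.max(-1)<60)&(P[...,2]>.008)&(P[...,2]<.024)
n,l,st,_=cv2.connectedComponentsWithStats(m.astype(np.uint8))
for i in np.argsort(-st[1:,4])[:3]+1:
    q=P[l==i]; c=q[:,:2]; 
    far=c[c[:,0]<.545]
    L=cv2.fitLine(far.astype(np.float32),cv2.DIST_HUBER,0,.01,.01).ravel(); L*=np.sign(L[0])
    print(st[i],np.median(q[:,2]),'dir',np.degrees(np.arctan2(L[1],L[0])),'y at x=.5',L[3]+(.5-L[2])*L[1]/L[0],c.min(0),c.max(0))
fl=P[reg&(d>0)&(P[...,2]>.003)&(P[...,2]<.0095)&(im.min(-1)>120)][:,:2]
print('floor', fl.min(0),fl.max(0)); u=np.r_[np.cos(.108),np.sin(.108)]; print('start along u',np.percentile(fl@u,[0.5,2]))
print('mouth est along u',np.r_[.586,.342]@u)
E
```

```text
Traceback (most recent call last):
cv2.error: OpenCV(4.12.0) /io/opencv/modules/imgproc/src/linefit.cpp:50: error: (-215:Assertion failed) count > 0 in function 'fitLine2D_wods'
```

step_arm(
  commands=[-1,-4.2,2.2,0,0,-1,-4.2,2.2,0,0,-1,-4.2,2.2,0,0,-1,-4.2,2.2,0,0,-1,-4.2,2.2,0,0,-1,-4.2,2.2,0,0,-1,-4.2,2.2,0,0,-1,-4.2,2.2,0,-2,-1,-4.2,1.3,0,-2,-1,-4.2,0,0,-2,-1,0,0,3,0,-1,0,0,0,0,-1,0,0,0,0],
)

```text
time_s: 4.53
position: [0.5832, -0.1153, 0.2667]
tcp_rot: [3.141, 0.0, 1.429]
contact_force: [0.3, 0.4, -0.2]
grip_width: 0.0915
```

```bash
python3 - <<'E'
from h import *
np.set_printoptions(precision=4,suppress=True)
s=env.state(); print(s['time_s'],s['position'],s['tcp_rot']); M=c2w('wrist')
im,d=env.grab_frame('wrist'); save('w2',im); np.savez('w2',im=im,d=d,M=M)
for q in ['card_center','card_bar','card_handle','card_stand']: print(q,[(round(r['score'],2),w(M,r['xyz'])) for r in env.spot_point(q,'wrist')[:3]])
E
```

```text
4.525 [ 0.5832 -0.1153  0.2667] [3.1411 0.     1.4285]
card_center [(0.95, array([ 0.613 , -0.1   ,  0.0389])), (0.8, array([ 0.3963, -0.1069,  0.0345]))]
card_bar [(0.93, array([ 0.6114, -0.1027,  0.0723])), (0.84, array([ 0.3909, -0.1127,  0.0657]))]
card_handle [(0.74, array([ 0.5326, -0.0881,  0.0505]))]
card_stand [(0.93, array([ 0.6067, -0.1016, -0.0008]))]
```

View pics/w2.png

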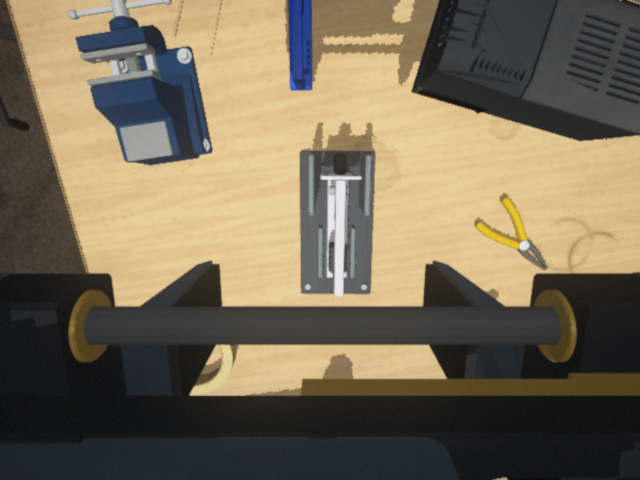

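The wrist view shows the stand (300–375, 150–293) with the card's top bar from (340,180) to (339,296), the handle at (340,162) and the pliers at (510,225). The bar is nearly aligned with the tool.

```bash
python3 - <<'E'
from h import *
np.set_printoptions(precision=4,suppress=True)
z=np.load('w2.npz'); im,d,M=z['im'],z['d'],z['M']; P=cloud('wrist',d,M)
reg=np.zeros((480,640),bool); reg[182:300,325:355]=1
m=reg&(d>0)&(P[...,2]>.0695)&(im.min(-1)>110); c=P[m]; print(len(c),np.median(c[:,2]),cv2.minAreaRect((c[:,:2]*1000).astype(np.float32)))
L=cv2.fitLine(c[:,:2].astype(np.float32),cv2.DIST_HUBER,0,.01,.01).ravel();L*=np.sign(L[0]);print('bar yaw',np.degrees(np.arctan2(L[1],L[0])),L)
s=P[(d>0)&(P[...,0]>.51)&(P[...,0]<.72)&(P[...,1]>-.17)&(P[...,1]<-.03)&(P[...,2]>.0725)]
z=np.load('w1.npz'); im,d,M=z['im'],z['d'],z['M']; P=cloud('wrist',d,M)
reg=np.zeros((480,640),bool); reg[145:300,260:372]=1
m=reg&(d>0)&(im.max(-1)<70)&(P[...,2]>.006)&(P[...,2]<.026)
n,l,st,_=cv2.connectedComponentsWithStats(m.astype(np.uint8))
for i in np.argsort(-st[1:,4])[:4]+1:
    c=P[l==i]; print(st[i],np.median(c[:,2]),c.min(0),c.max(0))
    f=c[c[:,0]<.535][:,:2]
    if len(f)<20: continue
    L=cv2.fitLine(f.astype(np.float32),cv2.DIST_HUBER,0,.01,.01).ravel(); L*=np.sign(L[0])
    print('  dir',np.degrees(np.arctan2(L[1],L[0])),'y at x=.5',L[3]+(.5-L[2])*L[1]/L[0])
b=P[reg&(d>0)&(P[...,2]>.002)&(P[...,2]<.012)&(im.min(-1)>110)&(abs(im[...,0].astype(int)-im[...,2])<25)][:,:2]
u=np.r_[np.cos(.108),np.sin(.108)]; print('floor',len(b),np.percentile(b@u,[0,1,3]),'mouth',np.r_[.586,.342]@u)
E
```

```text
1151 0.07544815093395746 ((609.78515625, -101.695068359375), (10.006500244140625, 117.36415100097656), 81.41028594970703)
bar yaw -8.690569 [ 0.9885 -0.1511  0.6077 -0.1015]
[281 168  50 111 362] 0.0155569900720125 [0.4441 0.3016 0.0108] [0.5882 0.3262 0.0178]
  dir 6.363524 y at x=.5 0.3097193
[318 155  39 115 356] 0.015578015844721238 [0.4397 0.3473 0.0131] [0.5851 0.3626 0.0181]
  dir 6.1374516 y at x=.5 0.35511068
[334 286   4  11  26] 0.015325679069380843 [0.6002 0.3252 0.0131] [0.6142 0.329  0.0171]
floor 8754 [0.4469 0.4722 0.4749] mouth 0.6194500068494961
```

step_arm(
  commands=[-1,0.85,1.6,0,0.5,-1,0.85,1.6,0,0,-1,0,0,4,0,-1,0,0,4,0,-1,0,0,4,0,-1,0,0,4,0,-1,0,0,3,0,-1,0,0,0,0,-1,0,0,0,0],
)

```text
time_s: 5.9
position: [0.6181, -0.1037, 0.0769]
tcp_rot: [3.14, 0.0, 1.419]
contact_force: [0.8, 0.5, 0.6]
grip_width: 0.0915
```

Aligned. I'll descend the last 26 mm and close.

step_arm(
  commands=[-1,0,0,1.3,0,-1,0,0,1.3,0,-1,0,0,0,0,0.3,0,0,0,0,1,0,0,0,0,1,0,0,0,0,1,0,0,0,0,1,0,0,0,0,1,0,0,0,0],
  squeeze=25,
)

```text
time_s: 7.02
position: [0.6169, -0.1037, 0.0499]
tcp_rot: [3.142, 0.0, 1.419]
contact_force: [-0.4, -0.2, 0.3]
grip_width: 0.0344
```

step_arm(
  commands=[1,0,0,0,0,1,0,0,0,0,1,0,0,0,0,1,0,0,0,0,1,0,0,0,0],
)

```text
time_s: 7.65
position: [0.6169, -0.1038, 0.0498]
tcp_rot: [3.142, 0.0, 1.419]
contact_force: [-1.2, 0.0, -0.1]
grip_width: 0.0005
```

Gripper closed to 0.5 mm, so there's no bar in it. Let me look before anything else.

```bash
python3 - <<'E'
from h import *
np.set_printoptions(precision=4,suppress=True)
s=env.state(); print(s['grip_width'],s['contact_force'])
a,_=env.grab_frame('side'); b,_=env.grab_frame('wrist'); 
M=c2w('side'); u,v=map(int,pix('side',M,[.61,-.10,.07])); print(u,v)
k=cv2.resize(a[max(v-90,0):v+80,u-110:u+110],None,fx=1.8,fy=1.8); o=cv2.resize(b,(400,306))
save('c3',np.hstack([k[:306,:396],o]))
E
```

```text
0.00048447556650699415 [-1.2125  0.0413 -0.068 ]
362 297
```

View pics/c3.png

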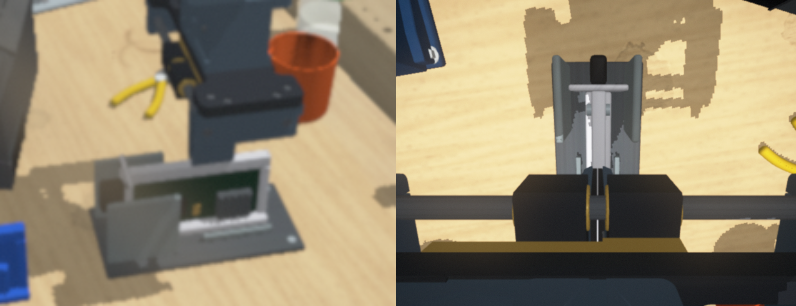

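The crop shows both fingers closed round the bar: pads at (590,205) and (607,205), with the bar between them and the card still upright. So the width reading disagrees with the picture. A small lift and the weight on the wrist will settle it.

step_arm(
  commands=[1,0,0,-1,0,1,0,0,-1,0,1,0,0,0,0,1,0,0,0,0],
)

```text
time_s: 8.25
position: [0.6169, -0.1038, 0.07]
tcp_rot: [3.141, -0.0, 1.419]
contact_force: [0.1, -0.2, -0.4]
grip_width: 0.0006
```

```bash
python3 - <<'E'
from h import *
np.set_printoptions(precision=4,suppress=True)
s=env.state(); print(s['grip_width'],s['contact_force'],s['wrist_torque'])
a,_=env.grab_frame('side'); b,d=env.grab_frame('wrist');M=c2w('wrist')
for q in ['card_center','card_bar','card_handle']: print(q,[(round(r['score'],2),w(M,r['xyz'])) for r in env.spot_point(q,'wrist')[:3]],[(round(r['score'],2),w(c2w('side'),r['xyz'])) for r in env.spot_point(q,'side')[:2]])
k=cv2.resize(a[207:377,252:472],None,fx=1.8,fy=1.8); o=b[200:420,220:420]; o=cv2.resize(o,(400,440))
save('c4',np.hstack([cv2.copyMakeBorder(k,0,440-k.shape[0],0,0,0),o]))
E
```

```text
0.000573700851653441 [ 0.1106 -0.1866 -0.4129] [-0.0293  0.0095  0.0271]
card_center [(0.77, array([ 0.6092, -0.1053,  0.0381]))] [(0.81, array([ 0.3983, -0.1128,  0.0319])), (0.79, array([ 0.6119, -0.1035,  0.0391]))]
card_bar [(0.91, array([ 0.6076, -0.098 ,  0.0713]))] [(0.9, array([ 0.3939, -0.1134,  0.0645])), (0.65, array([ 0.6111, -0.0993,  0.0735]))]
card_handle [(0.66, array([ 0.5346, -0.0901,  0.0512]))] [(0.96, array([ 0.3206, -0.1037,  0.0461])), (0.61, array([ 0.5362, -0.095 ,  0.0494]))]
```

View pics/c4.png

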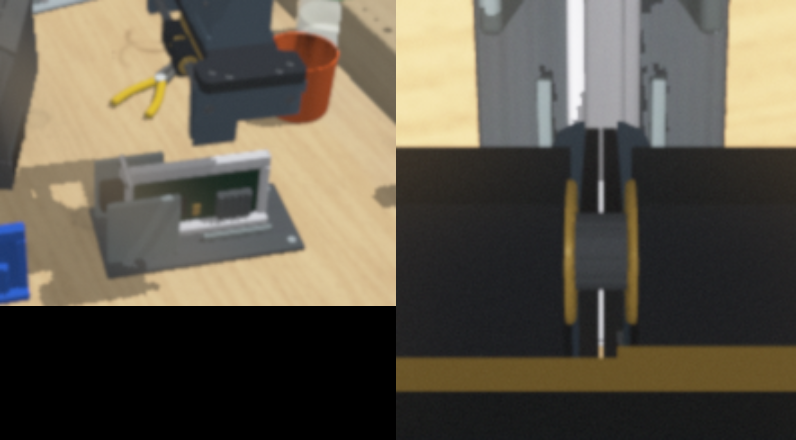

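The card stayed put with the fingers empty above the bar, although the TCP read 0.050. I'll measure the true fingertip height with the fixed cameras.

```bash
python3 - <<'E'
from h import *
np.set_printoptions(precision=4,suppress=True)
T=T_tool(); print(T[:3,3],env.camera_params('wrist')['mount'])
for c in ['side','scene']:
    im,d=env.grab_frame(c); M=c2w(c); P=cloud(c,d,M); Q=(P-T[:3,3])@T[:3,:3]
    m=(d>0)&(abs(Q[...,0])<.06)&(abs(Q[...,1])<.05)&(P[...,2]>.079)
    print(c,m.sum(),'tip pixel',[round(x) for x in pix(c,M,T[:3,3])])
    for lo in np.arange(.079,.15,.006):
        k=m&(P[...,2]>=lo)&(P[...,2]<lo+.006); 
        if k.sum(): print('%.3f'%lo,k.sum(),np.percentile(Q[k][:,0],[2,98]),np.percentile(Q[k][:,1],[2,98]))
im,d=env.grab_frame('wrist'); P=cloud('wrist',d,np.array(env.camera_params('wrist')['mount']))
k=(d>0)&(abs(P[...,0])<.03)&(abs(P[...,1])<.03)&(P[...,2]<.02)
print('wrist finger z in tool, percentiles',np.percentile(P[k][:,2],[50,90,97,99,100]))
E
```

```text
[ 0.6169 -0.1037  0.0697] [[ 1.     -0.      0.0004 -0.0001]
 [ 0.0001 -0.9721 -0.2347 -0.0656]
 [ 0.0004  0.2347 -0.9721 -0.1984]
 [ 0.      0.      0.      1.    ]]
side 8388 tip pixel [368, 299]
0.091 7 [-0.0076 -0.0053] [-0.0118  0.0146]
0.097 55 [-0.0108  0.0073] [-0.0178  0.0154]
0.103 82 [-0.0128  0.0044] [-0.0182  0.016 ]
0.109 86 [-0.0133  0.0043] [-0.0181  0.0156]
0.115 78 [-0.0133  0.0043] [-0.0179  0.0164]
0.121 12 [-0.013   0.0057] [-0.0183 -0.0165]
0.127 11 [-0.0063  0.0047] [-0.0182 -0.0166]
0.133 14 [-0.0059  0.0073] [-0.0183 -0.016 ]
0.139 12 [0.0005 0.0087] [-0.0179 -0.016 ]
0.145 3 [0.0036 0.0076] [-0.0181 -0.0175]
scene 8328 tip pixel [387, 314]
0.079 1 [-0.0057 -0.0057] [-0.0381 -0.0381]
0.091 1 [0.005 0.005] [-0.0164 -0.0164]
0.097 14 [-0.0084  0.0048] [-0.0174 -0.005 ]
0.103 21 [-0.0097  0.0077] [-0.017  -0.0029]
0.109 22 [-0.0103  0.0065] [-0.0172 -0.0049]
0.115 32 [-0.0109  0.0087] [-0.0173 -0.0075]
0.121 20 [-0.0116  0.0098] [-0.0171 -0.0122]
0.127 24 [-0.0118  0.0085] [-0.0173 -0.0113]
0.133 18 [-0.0124  0.0063] [-0.0172 -0.0138]
0.139 8 [-0.0128 -0.001 ] [-0.017  -0.0157]
0.145 9 [-0.0134 -0.0112] [-0.0076 -0.0018]
wrist finger z in tool, percentiles [-0.1445 -0.1292 -0.0511 -0.0058 -0.0028]
```

Both fixed cameras put the shut fingertips at z≈0.095 while the TCP reads 0.070, so the real tips are about 25 mm short of the reported TCP. The horizontal position agrees. I'll open and check whether this holds open too.

step_arm(
  commands=[-1,0,0,0,0,-1,0,0,0,0,-1,0,0,0,0,-1,0,0,0,0,-1,0,0,0,0,-1,0,0,0,0,-1,0,0,0,0],
)

```text
time_s: 9.68
position: [0.6169, -0.1038, 0.0698]
tcp_rot: [3.142, 0.0, 1.419]
contact_force: [0.4, -0.4, -0.1]
grip_width: 0.068
```

```bash
python3 - <<'E'
from h import *
np.set_printoptions(precision=4,suppress=True)
T=T_tool(); print(T[:3,3],env.state()['grip_width'])
for c in ['side','scene']:
    im,d=env.grab_frame(c); M=c2w(c); P=cloud(c,d,M); Q=(P-T[:3,3])@T[:3,:3]
    m=(d>0)&(abs(Q[...,0])<.075)&(abs(Q[...,1])<.025)&(P[...,2]>.05)
    for sgn in (1,-1):
        k=m&(sgn*Q[...,0]>.035); q=Q[k]; print(c,sgn,k.sum(),'tool z hist',np.histogram(q[:,2],bins=np.arange(-.08,.021,.005))[0])
E
```

```text
[ 0.6169 -0.1038  0.0698] 0.06804415432096209
side 1 421 tool z hist [5 4 3 4 2 8 3 5 6 7 5 0 0 0 0 0 0 0 0 0]
side -1 7021 tool z hist [54 66 75 75 67 76 65 66 69 49 24  0  0  0  0  0  0  0  0  0]
scene 1 878 tool z hist [10  8 21 19 21 26 21 25 27 27 12  0  0  0  0  0  0  0  0  0]
scene -1 5067 tool z hist [ 0  2  0  0  0  3 14 38 28 18  1  0  0  0  0  0  0  0  0  0]
```

```bash
python3 - <<'E'
from h import *
np.set_printoptions(precision=4,suppress=True,linewidth=160)
T=T_tool()
for c in ['side','scene']:
    im,d=env.grab_frame(c); M=c2w(c); P=cloud(c,d,M); Q=(P-T[:3,3])@T[:3,:3]
    for lo in np.arange(-.15,-.02,.01):
        k=(d>0)&(abs(Q[...,0])<.12)&(abs(Q[...,1])<.06)&(Q[...,2]>=lo)&(Q[...,2]<lo+.01)
        if k.sum()>5: print(c,'%.2f'%lo,k.sum(),np.percentile(Q[k][:,0],[1,99]),np.percentile(Q[k][:,1],[1,99]))
E
```

```text
side -0.15 1740 [-0.0914  0.084 ] [-0.038   0.0354]
side -0.14 466 [-0.091   0.0804] [-0.0381  0.0365]
side -0.13 660 [-0.0877  0.0749] [-0.0387  0.0348]
side -0.12 518 [-0.0841  0.0756] [-0.0387  0.036 ]
side -0.11 177 [-0.0836  0.0719] [-0.0376  0.0353]
side -0.10 34 [0.0387 0.0436] [-0.0159 -0.0059]
side -0.09 72 [-0.0534  0.043 ] [-0.0161  0.0152]
side -0.08 154 [-0.0535  0.0429] [-0.018   0.0167]
side -0.07 167 [-0.0525  0.0468] [-0.018   0.0163]
side -0.06 158 [-0.0519  0.0462] [-0.0181  0.0166]
side -0.05 167 [-0.0509  0.0435] [-0.0181  0.0161]
side -0.04 155 [-0.0497  0.044 ] [-0.0178  0.0166]
side -0.03 40 [-0.0466  0.0423] [-0.0177  0.016 ]
scene -0.15 1794 [-0.0894  0.0867] [-0.0371  0.0362]
scene -0.14 356 [-0.0886  0.0832] [-0.0375  0.0369]
scene -0.13 514 [-0.086   0.0756] [-0.0379  0.0326]
scene -0.12 303 [-0.082   0.0761] [-0.038   0.0358]
scene -0.11 84 [-0.0815  0.0748] [-0.0365  0.0361]
scene -0.10 14 [0.0429 0.0459] [-0.0152 -0.0083]
scene -0.09 18 [0.0394 0.0451] [-0.0114 -0.0044]
scene -0.08 21 [0.0397 0.0492] [-0.0171 -0.001 ]
scene -0.07 35 [0.039  0.0485] [-0.0174  0.0041]
scene -0.06 73 [-0.051   0.0504] [-0.0173  0.0152]
scene -0.05 119 [-0.0504  0.0481] [-0.017   0.0169]
scene -0.04 106 [-0.0496  0.0475] [-0.0171  0.0155]
scene -0.03 14 [-0.0338  0.046 ] [-0.0165  0.015 ]
```

step_arm(
  commands=[-1,0,0,1.5,0,-1,0,0,1.5,0,-1,0,0,1,0,-1,0,0,0.4,0,-1,0,0,0,0,-1,0,0,0,0],
)

```text
time_s: 10.62
position: [0.6172, -0.1038, 0.0262]
tcp_rot: [3.141, 0.0, 1.419]
contact_force: [0.1, 0.4, -0.3]
grip_width: 0.0912
```

The body also sits 79 mm behind the real tip, so the whole tool reads 26 mm too low. True tip z = reported + 0.026. The tips are now at 0.052, level for the bar, so I'll close.

step_arm(
  commands=[1,0,0,0,0,1,0,0,0,0,1,0,0,0,0,1,0,0,0,0,1,0,0,0,0,1,0,0,0,0,1,0,0,0,0,1,0,0,0,0,1,0,0,0,0,1,0,0,0,0,1,0,0,0,0],
  squeeze=25,
)

```text
time_s: 12.0
position: [0.6169, -0.1037, 0.0258]
tcp_rot: [-3.142, -0.0, 1.419]
contact_force: [0.4, -0.5, -0.5]
grip_width: 0.0097
```

Gripped at 9.7 mm. I'll lift, turn and carry.

step_arm(
  commands=[1,0,0,-1,0,1,0,0,-2,0,1,0,0,-4,0,1,0,0,-4,0,1,0,0,-4,0,1,0,0,-4,-3.9,1,0,0,0,-5,1,2,-0.6,0,-6,1,4,-0.6,0,0,1,5,-0.6,0,0,1,5.5,-0.6,0,0,1,5.5,-0.6,0,0,1,5.5,-0.6,0,0,1,5.5,-0.6,0,0,1,5.5,-0.6,0,0,1,4,-0.6,0,0,1,2,-0.6,0,0,1,0,0,0,0,1,0,0,0,0],
)

```text
time_s: 14.38
position: [0.5115, 0.3319, 0.2162]
tcp_rot: [3.141, 0.0, 1.679]
contact_force: [0.6, -0.8, -2.8]
grip_width: 0.0098
```

```bash
python3 - <<'E'
from h import *
np.set_printoptions(precision=4,suppress=True)
s=env.state(); print(s['time_s'],s['position'],s['tcp_rot'],s['grip_width'],s['contact_force']); M=c2w('wrist')
im,d=env.grab_frame('wrist'); save('w5',im); np.savez('w5',im=im,d=d,M=M)
a,_=env.grab_frame('side')
for q in ['card_center','card_bar','card_handle','rack_mouth']: print(q,[(round(r['score'],2),w(M,r['xyz'])) for r in env.spot_point(q,'wrist')[:2]],[(round(r['score'],2),w(c2w('side'),r['xyz'])) for r in env.spot_point(q,'side')[:2]])
k=a[60:300,180:420]
save('w5s',np.hstack([cv2.resize(im,(480,360)),cv2.resize(k,(320,320))[:, :] if 0 else cv2.copyMakeBorder(cv2.resize(k,(320,320)),0,40,0,0,0)]))
E
```

```text
14.375 [0.5115 0.3319 0.2162] [3.1414 0.0002 1.6786] 0.009808492934448345 [ 0.5808 -0.758  -2.8114]
card_center [(0.92, array([0.5054, 0.3308, 0.229 ]))] [(0.74, array([0.5037, 0.3276, 0.2284])), (0.65, array([ 0.3937, -0.109 ,  0.032 ]))]
card_bar [(0.82, array([0.5067, 0.3293, 0.2622]))] [(0.95, array([ 0.3922, -0.1133,  0.0646])), (0.65, array([0.5036, 0.3333, 0.2611]))]
card_handle [(0.59, array([0.4266, 0.3228, 0.2431]))] [(0.85, array([0.4291, 0.3174, 0.2389])), (0.85, array([ 0.3213, -0.1018,  0.0473]))]
rack_mouth [] [(0.73, array([0.4274, 0.3205, 0.2392])), (0.57, array([0.5892, 0.339 , 0.0019]))]
```

View pics/w5s.png

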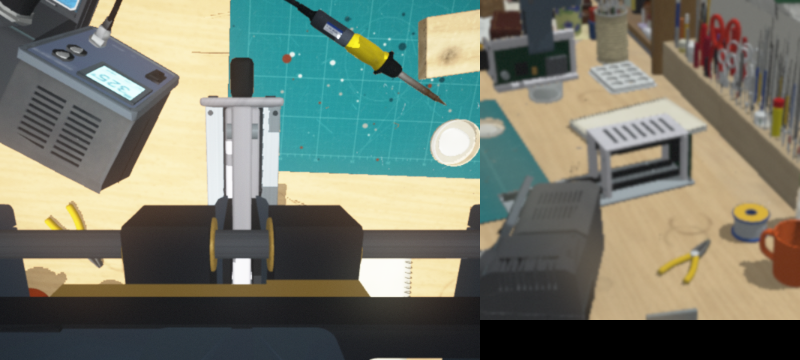

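The card is held upright over the lead-in, panel and handle towards the robot (handle at (242,77), panel at (242,102) in the left half). I'll nudge it sideways and lower it.

step_arm(
  commands=[1,0.2,-0.2,2,0,1,0,0,4,0,1,0,0,4,0,1,0,0,4,0,1,0,0,2.5,0,1,0,0,1,0,1,0,0,0,0,1,0,0,0,0],
)

```text
time_s: 15.88
position: [0.5096, 0.335, 0.0417]
tcp_rot: [3.14, -0.001, 1.679]
contact_force: [1.0, -0.4, -2.3]
grip_width: 0.0099
```

```bash
python3 - <<'E'
from h import *
np.set_printoptions(precision=4,suppress=True)
s=env.state(); print(s['position'],s['tcp_rot'],s['contact_force']); M=c2w('wrist')
im,d=env.grab_frame('wrist'); save('w6',im[100:400,200:440]); P=cloud('wrist',d,M)
m=(d>0)&(abs(P[...,2]-.016)<.008)&(im.max(-1)<70)&(P[...,0]>.43)&(P[...,0]<.5)&(P[...,1]>.28)&(P[...,1]<.38)
n,l,st,_=cv2.connectedComponentsWithStats(m.astype(np.uint8))
for i in np.argsort(-st[1:,4])[:4]+1: c=P[l==i]; print(st[i],c.mean(0),c.min(0),c.max(0))
b=P[(d>0)&(P[...,2]>.073)&(P[...,2]<.092)&(P[...,0]>.44)&(P[...,0]<.5)&(abs(P[...,1]-.33)<.012)]
print('bar',len(b),np.median(b,0),cv2.fitLine(b[:,:2].astype(np.float32),cv2.DIST_HUBER,0,.01,.01).ravel())
E
```

```text
[0.5096 0.335  0.0417] [ 3.1403 -0.0006  1.6791] [ 1.0229 -0.4181 -2.2885]
[ 353  144   13  109 1095] [0.4685 0.351  0.0152] [0.4395 0.3457 0.008 ] [0.5    0.3566 0.0174]
[272 143  13 102 699] [0.4625 0.3053 0.0155] [0.4439 0.3005 0.0124] [0.5    0.3118 0.0174]
bar 3778 [0.4725 0.3304 0.0912] [0.9955 0.0946 0.463  0.3297]
```

View pics/w6.png

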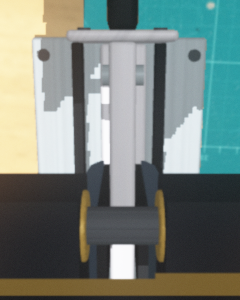

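The card is between the rails, with the bar about 1.5 mm left of the centre line. I'll correct that and set it down.

step_arm(
  commands=[1,-0.15,0,0.6,0,1,0,0,0.5,0,1,0,0,0.4,0,1,0,0,0,0,1,0,0,0,0],
)

```text
time_s: 16.55
position: [0.5091, 0.3331, 0.0257]
tcp_rot: [-3.141, 0.0, 1.679]
contact_force: [0.2, -0.4, -2.9]
grip_width: 0.0097
```

step_arm(
  commands=[1,0,0,0.1,0,1,0,0,0,0,1,0,0,0.1,0,1,0,0,0,0,1,0,0,0,0],
)

```text
time_s: 17.18
position: [0.5093, 0.3334, 0.0254]
tcp_rot: [-3.141, -0.0, 1.679]
contact_force: [-10.5, -4.9, 25.9]
grip_width: 0.0095
```

Seated (26 N). I'll ease off and open.

step_arm(
  commands=[1,0,0,-0.15,0,1,0,0,0,0,-1,0,0,0,0,-1,0,0,0,0,-1,0,0,0,0,-1,0,0,0,0,-1,0,0,0,0,-1,0,0,0,0,-1,0,0,0,0,-1,0,0,0,0],
)

```text
time_s: 18.42
position: [0.5092, 0.3332, 0.0253]
tcp_rot: [-3.142, 0.0, 1.679]
contact_force: [0.9, 0.1, 0.8]
grip_width: 0.0871
```

step_arm(
  commands=[-1,0,0,-1,0,-1,0,0,-3,0,-1,0,0,-4,0,-1,0,0,-4,0,-1,0,0,0,0,-1,0,0,0,0],
)

```text
time_s: 19.18
position: [0.509, 0.333, 0.1453]
tcp_rot: [3.142, 0.0, 1.679]
contact_force: [-0.9, 1.1, -0.6]
grip_width: 0.0912
```

```bash
python3 - <<'E'
from h import *
np.set_printoptions(precision=4,suppress=True)
s=env.state(); print(s['time_s'],s['position'],s['tcp_rot'],s['contact_force']); M=c2w('wrist')
im,d=env.grab_frame('wrist'); save('w7',im); P=cloud('wrist',d,M)
a,_=env.grab_frame('side')
for q in ['card_center','card_bar','card_handle','rack_mouth']: print(q,[(round(r['score'],2),w(M,r['xyz'])) for r in env.spot_point(q,'wrist')[:2]],[(round(r['score'],2),w(c2w('side'),r['xyz'])) for r in env.spot_point(q,'side')[:2]])
b=P[(d>0)&(P[...,2]>.072)&(P[...,2]<.083)&(P[...,0]>.40)&(P[...,0]<.57)&(abs(P[...,1]-.33)<.03)&(im.min(-1)>100)]
print('bar+panel',cv2.minAreaRect((b[:,:2]*1000).astype(np.float32)),np.median(b[:,2]))
h=P[(d>0)&(P[...,2]>.05)&(P[...,2]<.075)&(P[...,0]>.38)&(P[...,0]<.46)&(abs(P[...,1]-.325)<.03)&(im.max(-1)<60)]
print('handle',len(h),cv2.minAreaRect((h[:,:2]*1000).astype(np.float32)),np.percentile(h[:,2],95))
save('w7s',np.hstack([cv2.resize(im,(480,360)),cv2.copyMakeBorder(cv2.resize(a[60:300,180:420],(320,320)),0,40,0,0,0)]))
E
```

```text
19.175 [0.509  0.333  0.1453] [3.1416 0.     1.679 ] [-0.8968  1.0879 -0.5627]
card_center [(0.9, array([0.5046, 0.3312, 0.038 ])), (0.25, array([0.5878, 0.3433, 0.0084]))] [(0.91, array([0.5006, 0.3307, 0.0397])), (0.75, array([ 0.3971, -0.1113,  0.0319]))]
card_bar [(0.56, array([0.5008, 0.3355, 0.0712]))] [(0.88, array([ 0.3919, -0.1142,  0.0629])), (0.6, array([0.5014, 0.3314, 0.0695]))]
card_handle [(0.85, array([0.426 , 0.3269, 0.0533]))] [(0.77, array([0.4275, 0.3214, 0.0498])), (0.65, array([ 0.3223, -0.1012,  0.0464]))]
rack_mouth [(0.59, array([0.5872, 0.342 , 0.0063]))] [(0.61, array([ 0.5872,  0.339 , -0.0002]))]
bar+panel ((494.15155029296875, 324.2999267578125), (39.140865325927734, 118.22637176513672), 88.72872161865234) 0.07557123281928552
handle 448 ((427.340576171875, 323.9383544921875), (18.14365577697754, 10.727063179016113), 6.462554454803467) 0.0666261065693775
```

View pics/w7s.png

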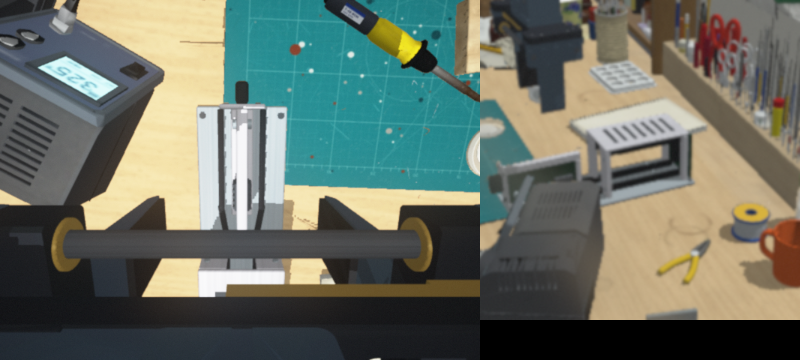

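The card stands upright and free on the lead-in, handle towards the robot. Before going down at the handle I'll check the soldering station's clearance against the gripper body.

```bash
python3 - <<'E'
from h import *
np.set_printoptions(precision=4,suppress=True)
for c in ['scene','side','wrist']:
    if c=='wrist': M=c2w(c); _,d=env.grab_frame(c)
    else: d=np.load(c+'0.npz')['d']; M=c2w(c)
    P=cloud(c,d,M)
    for x in np.arange(.34,.58,.03):
        for z0 in (.06,.09,.105):
            k=(d>0)&(P[...,0]>x)&(P[...,0]<x+.03)&(P[...,1]>.0)&(P[...,1]<.29)&(P[...,2]>z0)&(P[...,2]<.14)
            if k.sum()>8: q=P[k]; print(c,'x %.2f z>%.3f'%(x,z0),'ymax',np.percentile(q[:,1],99.5).round(3),'zmax',q[:,2].max().round(3))
E
```

```text
scene x 0.34 z>0.060 ymax 0.189 zmax 0.111
scene x 0.34 z>0.090 ymax 0.113 zmax 0.111
scene x 0.34 z>0.105 ymax 0.113 zmax 0.111
scene x 0.37 z>0.060 ymax 0.135 zmax 0.104
scene x 0.37 z>0.090 ymax 0.109 zmax 0.104
scene x 0.40 z>0.060 ymax 0.195 zmax 0.117
scene x 0.40 z>0.090 ymax 0.162 zmax 0.117
scene x 0.40 z>0.105 ymax 0.162 zmax 0.117
scene x 0.43 z>0.060 ymax 0.223 zmax 0.116
scene x 0.43 z>0.090 ymax 0.216 zmax 0.116
scene x 0.43 z>0.105 ymax 0.218 zmax 0.116
scene x 0.46 z>0.060 ymax 0.214 zmax 0.115
scene x 0.46 z>0.090 ymax 0.214 zmax 0.115
scene x 0.46 z>0.105 ymax 0.216 zmax 0.115
scene x 0.49 z>0.060 ymax 0.202 zmax 0.113
scene x 0.49 z>0.090 ymax 0.202 zmax 0.113
scene x 0.49 z>0.105 ymax 0.201 zmax 0.113
scene x 0.52 z>0.060 ymax 0.191 zmax 0.113
scene x 0.52 z>0.090 ymax 0.192 zmax 0.113
scene x 0.52 z>0.105 ymax 0.192 zmax 0.113
side x 0.34 z>0.060 ymax 0.187 zmax 0.108
side x 0.34 z>0.090 ymax 0.112 zmax 0.108
side x 0.34 z>0.105 ymax 0.11 zmax 0.108
side x 0.37 z>0.060 ymax 0.11 zmax 0.102
side x 0.37 z>0.090 ymax 0.105 zmax 0.102
side x 0.40 z>0.060 ymax 0.169 z
[... 584 characters left out ...]
7 zmax 0.112
wrist x 0.37 z>0.060 ymax 0.147 zmax 0.079
wrist x 0.40 z>0.060 ymax 0.213 zmax 0.115
wrist x 0.40 z>0.090 ymax 0.179 zmax 0.115
wrist x 0.40 z>0.105 ymax 0.168 zmax 0.115
wrist x 0.43 z>0.060 ymax 0.231 zmax 0.117
wrist x 0.43 z>0.090 ymax 0.226 zmax 0.117
wrist x 0.43 z>0.105 ymax 0.223 zmax 0.117
wrist x 0.46 z>0.060 ymax 0.222 zmax 0.116
wrist x 0.46 z>0.090 ymax 0.222 zmax 0.116
wrist x 0.46 z>0.105 ymax 0.222 zmax 0.116
wrist x 0.49 z>0.060 ymax 0.205 zmax 0.112
wrist x 0.49 z>0.090 ymax 0.205 zmax 0.112
wrist x 0.49 z>0.105 ymax 0.203 zmax 0.112
wrist x 0.52 z>0.060 ymax 0.192 zmax 0.112
wrist x 0.52 z>0.090 ymax 0.193 zmax 0.112
wrist x 0.52 z>0.105 ymax 0.193 zmax 0.112
```

step_arm(
  commands=[0,0,-3,0,0,0,0,-4,0,0,0,0,-2.3,0,0,0,0,0,2,0,0,0,0,4,0,0,0,0,4,0,0,0,0,2,0,0,0,0,0,0,0,0,0,0,0],
)

```text
time_s: 20.85
position: [0.4173, 0.3235, 0.0262]
tcp_rot: [3.141, -0.0, 1.679]
contact_force: [0.6, -0.3, -0.2]
grip_width: 0.0455
```

step_arm(
  commands=[0,0,0,1.2,0,0,0,0,0,0,1,0,0,0,0,1,0,0,0,0,1,0,0,0,0,1,0,0,0,0,1,0,0,0,0,1,0,0,0,0,1,0,0,0,0,1,0,0,0,0],
  squeeze=10,
)

```text
time_s: 22.1
position: [0.4168, 0.3232, 0.0134]
tcp_rot: [3.142, -0.0, 1.679]
contact_force: [-0.6, -0.8, 4.5]
grip_width: 0.012
```

Handle gripped (12.0 mm). I'll slide in.

step_arm(
  commands=[1,0,1,0,0,1,0,1.5,0,0,1,0,1.5,0,0,1,0,1,0,0,1,0,0,0,0],
)

```text
time_s: 22.72
position: [0.4672, 0.3286, 0.0132]
tcp_rot: [3.141, -0.0, 1.678]
contact_force: [0.3, 0.4, -0.6]
grip_width: 0.0122
```

step_arm(
  commands=[1,0,1.5,0,0,1,0,1.5,0,0,1,0,1.5,0,0,1,0,1.5,0,0,1,0,1,0,0,1,0,0.5,0,0,1,0,0,0,0],
)

```text
time_s: 23.6
position: [0.5412, 0.3366, 0.0133]
tcp_rot: [3.141, -0.0, 1.679]
contact_force: [0.1, -0.6, -2.0]
grip_width: 0.0118
```

step_arm(
  commands=[1,0,0.8,0,0,1,0,0.6,0,0,1,0,0.3,0,0,1,0,0,0,0],
)

```text
time_s: 24.1
position: [0.5582, 0.3385, 0.0133]
tcp_rot: [3.141, -0.0, 1.679]
contact_force: [0.0, 0.2, -1.6]
grip_width: 0.012
```

step_arm(
  commands=[1,0,0.15,0,0,1,0,0.15,0,0,1,0,0,0,0],
)

```text
time_s: 24.48
position: [0.561, 0.3388, 0.0134]
tcp_rot: [3.141, -0.0, 1.679]
contact_force: [0.6, 0.8, -0.9]
grip_width: 0.0118
```

step_arm(
  commands=[1,0,0.2,0,0,1,0,0.1,0,0,1,0,0,0,0],
)

```text
time_s: 24.85
position: [0.5635, 0.339, 0.0132]
tcp_rot: [-3.141, 0.0, 1.679]
contact_force: [-4.1, 1.3, -0.6]
grip_width: 0.0117
```

step_arm(
  commands=[1,0,0.15,0,0,1,0,0,0,0,1,0,0,0,0],
)

```text
time_s: 25.22
position: [0.5639, 0.339, 0.013]
tcp_rot: [-3.139, 0.001, 1.679]
contact_force: [-10.3, 0.1, 3.0]
grip_width: 0.0118
```

It's against the stop: 10 N, with motion stalled. I'll relax, release, back off, and look.

step_arm(
  commands=[1,0,-0.1,0,0,1,0,0,0,0,0,0,0,0,0,0,0,0,0,0,0,0,0,0,0,0,0,0,0,0,0,0,0,0,0,0,0,-1,0,0,0,0,-3,0,0,0,0,-3,-2,0,0,0,-2,-4,0,0,0,0,-4,0,0,0,0,0,0,0,0,0,0,0],
)

```text
time_s: 26.98
position: [0.4743, 0.3292, 0.1127]
tcp_rot: [-3.141, 0.0, 1.679]
contact_force: [-0.4, -0.4, -0.4]
grip_width: 0.0454
```

```bash
python3 - <<'E'
from h import *
np.set_printoptions(precision=4,suppress=True)
s=env.state(); print(s['time_s'],s['position'],s['contact_force'],s['grip_width']); M=c2w('wrist')
im,d=env.grab_frame('wrist'); a,_=env.grab_frame('side'); P=cloud('wrist',d,M)
for q in ['card_center','card_handle','rack_mouth','rack_home']: print(q,[(round(r['score'],2),w(M,r['xyz'])) for r in env.spot_point(q,'wrist')[:2]],[(round(r['score'],2),w(c2w('side'),r['xyz'])) for r in env.spot_point(q,'side')[:2]])
u=np.r_[np.cos(.108),np.sin(.108)]; n=np.r_[-u[1],u[0]]; m0=np.r_[.586,.3417]
h=P[(d>0)&(P[...,2]>.05)&(P[...,2]<.072)&(P[...,0]>.52)&(P[...,0]<.60)&(abs(P[...,1]-.339)<.03)&(im.max(-1)<60)]
if len(h): r=cv2.minAreaRect((h[:,:2]*1000).astype(np.float32)); print('handle',len(h),r,'rel mouth mm',(np.r_[r[0]]/1000-m0)@u*1000,(np.r_[r[0]]/1000-m0)@n*1000)
save('w8',np.hstack([cv2.resize(im,(480,360)),cv2.copyMakeBorder(cv2.resize(a[60:300,180:420],(320,320)),0,40,0,0,0)]))
E
```

```text
26.975 [0.4743 0.3292 0.1127] [-0.4101 -0.4275 -0.3746] 0.045439908280217274
card_center [] [(0.69, array([0.6507, 0.3464, 0.0364])), (0.57, array([ 0.398 , -0.109 ,  0.0324]))]
card_handle [(0.93, array([0.5707, 0.3418, 0.0519]))] [(0.77, array([0.5738, 0.3385, 0.0491])), (0.71, array([ 0.321 , -0.1026,  0.0447]))]
rack_mouth [(0.86, array([0.5902, 0.3406, 0.0065])), (0.29, array([0.6576, 0.1067, 0.0007]))] [(0.87, array([0.5907, 0.3393, 0.0032]))]
rack_home [] [(0.76, array([0.6487, 0.3468, 0.0387]))]
handle 121 ((564.1796875, 338.5526428222656), (2.7742691040039062, 10.309574127197266), 13.223806381225586) rel mouth mm -22.032434248840058 -0.7770044224001609
```

View pics/w8.png

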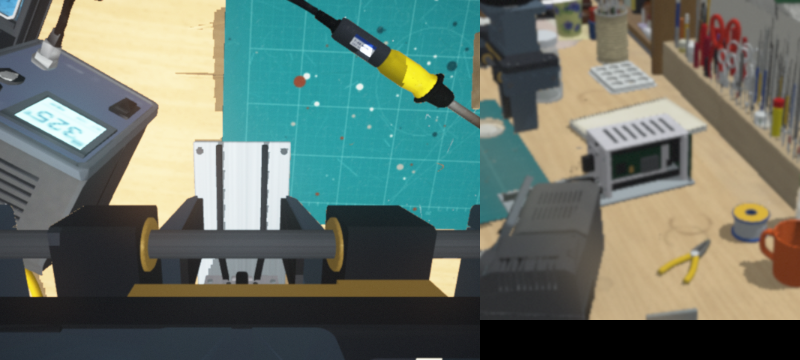

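The card is in the rack with its handle outward, and the reel, mug and pliers are in place. The rear-face estimate is home to within about 3 mm, so I'll make sure with a closed-finger push on the handle's rear face.

step_arm(
  commands=[1,0,2,2,0,1,0,2,4,0,1,0,1.5,4,0,1,0,0,0,0,1,0,0,0,0,1,0,0.5,0,0,1,0,0.3,0,0,1,0,0,0,0],
)

```text
time_s: 28.48
position: [0.538, 0.3365, 0.014]
tcp_rot: [3.141, -0.0, 1.679]
contact_force: [0.6, -0.1, -0.1]
grip_width: 0.0003
```

step_arm(
  commands=[1,0,0.3,0,0,1,0,0.2,0,0,1,0,0.1,0,0,1,0,0,0,0],
)

```text
time_s: 28.98
position: [0.5435, 0.3369, 0.0133]
tcp_rot: [-3.142, 0.0, 1.679]
contact_force: [-0.1, -0.6, 1.0]
grip_width: 0.0003
```

step_arm(
  commands=[1,0,0.15,0,0,1,0,0,0,0],
)

```text
time_s: 29.22
position: [0.5451, 0.3371, 0.0133]
tcp_rot: [3.142, 0.0, 1.679]
contact_force: [0.3, -0.2, -0.0]
grip_width: 0.0005
```

step_arm(
  commands=[1,0,0.15,0,0,1,0,0,0,0],
)

```text
time_s: 29.48
position: [0.546, 0.3371, 0.0132]
tcp_rot: [-3.14, 0.0, 1.679]
contact_force: [-4.9, 0.5, 2.7]
grip_width: 0.0003
```

step_arm(
  commands=[1,0,0.1,0,0,1,0,0,0,0],
)

```text
time_s: 29.72
position: [0.5459, 0.3371, 0.0131]
tcp_rot: [-3.138, 0.001, 1.679]
contact_force: [-12.5, 0.2, 8.8]
grip_width: 0.0005
```

step_arm(
  commands=[1,0,0.1,0,0,1,0,0,0,0,1,0,0,0,0],
)

```text
time_s: 30.1
position: [0.5459, 0.337, 0.0131]
tcp_rot: [-3.137, 0.001, 1.679]
contact_force: [-18.3, 0.4, 13.1]
grip_width: 0.0004
```

It's a hard stop: 18 N with no movement. I'll back off and do the last check.

step_arm(
  commands=[1,0,-0.5,0,0,1,0,-2,0,0,1,0,-4,0,0,1,0,-3,-3,0,1,0,0,-5,0,1,0,0,-5,0,1,0,0,0,0,1,0,0,0,0],
)

```text
time_s: 31.1
position: [0.4532, 0.3268, 0.1427]
tcp_rot: [-3.141, 0.0, 1.679]
contact_force: [0.2, -0.8, 0.0]
grip_width: 0.0007
```

```bash
python3 - <<'E'
from h import *
np.set_printoptions(precision=4,suppress=True)
s=env.state(); print(s['time_s'],s['position'],s['contact_force'])
for c in ['scene','side']:
    im,d=env.grab_frame(c); M=c2w(c); save('f'+c,im)
    for q in ['card_center','card_handle','rack_home','solder_reel','orange_mug','pliers']: print(c,q,[(round(r['score'],2),w(M,r['xyz'])) for r in env.spot_point(q,c)[:2]])
a=cv2.imread('pics/fscene.png')[...,::-1]; save('f9',cv2.resize(a[100:280,180:450],None,fx=2.5,fy=2.5))
E
```

```text
31.1 [0.4532 0.3268 0.1427] [ 0.1611 -0.8152  0.0461]
scene card_center [(0.59, array([0.6468, 0.3464, 0.0381])), (0.58, array([ 0.3977, -0.1084,  0.0296]))]
scene card_handle [(0.83, array([0.5708, 0.3407, 0.0516])), (0.77, array([ 0.3235, -0.102 ,  0.0447]))]
scene rack_home [(0.83, array([0.6471, 0.3492, 0.0416]))]
scene solder_reel [(0.61, array([ 0.766 ,  0.1671, -0.0017]))]
scene orange_mug [(0.72, array([0.7687, 0.0391, 0.0004])), (0.37, array([ 0.7676,  0.1654, -0.0023]))]
scene pliers [(0.56, array([0.6547, 0.1099, 0.0006]))]
side card_center [(0.78, array([0.6486, 0.3443, 0.0374])), (0.65, array([ 0.3963, -0.1102,  0.0296]))]
side card_handle [(0.89, array([ 0.3203, -0.1045,  0.0466])), (0.59, array([0.5728, 0.3371, 0.0506]))]
side rack_home [(0.78, array([0.6505, 0.3471, 0.0381])), (0.72, array([0.6478, 0.346 , 0.071 ]))]
side solder_reel [(0.81, array([0.7672, 0.1635, 0.0003])), (0.34, array([0.6481, 0.3473, 0.0363]))]
side orange_mug [(0.83, array([0.7713, 0.0337, 0.0016]))]
side pliers [(0.57, array([0.6527, 0.1093, 0.    ]))]
```

View pics/f9.png

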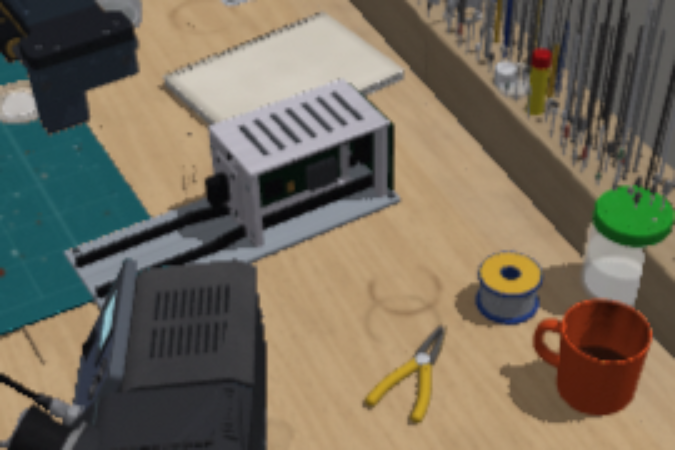

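The picture shows the card in the rack with its panel at the posts and handle outward at (217,190). Reel, mug and pliers are undisturbed and the hand is clear. Handing in.

```bash
python3 -c "
from plant import env
print(env.sign_off())"
```

```text
the job is handed in; nothing more can be done
None
```

I lifted the card out of its stand by its top bar, stood it on the lead-in and let go. Then I took it by the handle, slid it in until it stopped, released it, and pushed once more with closed fingers on the handle's rear face. I handed in at about 31–32 s of the 48 s; `sign_off` reports no verdict.

**Last checks that agreed:**
- **Stop:** the final push met a hard stop, 18 N with no movement.
- **Position:** both fixed cameras put `card_center` within about 4 mm of `rack_home`. That is the networks' own accuracy, so the hard stop is the stronger evidence that the card is home.
- **Scene:** the handle points outward, the hand is clear, and the reel, mug and pliers are where they were, within measuring error.

**What failed or disagreed:**
- **First grasp missed:** the fingers shut above the bar, because the reported tool height was about 26 mm lower than the real fingertips. Both fixed cameras showed this, and I corrected for it from then on. The card stayed in its stand.
- **Mouth position:** estimates differed by about 4 mm (x from 0.586 to 0.590). At the larger value the card could have been about 3 mm short, which is why I made the extra push.

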